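Refit the bay cover of a repaired device

TASK

Slide the ribbed cover plate up out of the sloping slotted holder and close the open bay of the device with it: tilt the plate so that its lower edge goes in under the bay's overhanging lip, then lower the other end until the plate lies flat and fully down on the ledges, and let go. Lower it rather than letting it drop, and leave the other things on the bench where they are.

Things in the scene. Friction and masses are not known exactly. Their poses are not given: they have to be found in the camera images.
- unit: The device, fixed: white housing 200 x 130 mm in plan with an open bay on top. Origin: centre of its underside on the bench; z up; x runs from the lip end (-x, turned roughly to the robot) to the connector block (+x). The bay is 127 mm long (x -88 to +39 mm), 106 mm wide (y -53 to +53 mm). Ledges at z = 50 mm round its inside carry the cover; its side walls end at z = 69 mm.
- unit_lip (a point): Middle of the lower edge of the lip's free end: x -72, y 0, z 64 mm in the device's frame. The lip, 5 mm thick, overhangs the bay's -x end by 16 mm (x -88 to -72 mm) over its whole width; its underside is 14 mm above the ledges, its top at z = 69 mm.
- holder: Dark steel stand, fixed, base 130 x 120 mm; origin: centre of its underside on the bench, z up. Its bed slopes at 30 degrees, low at -x (turned roughly to the robot), rising to +x, with a stop at the low end and a side channel left and right whose lips reach 4.5 mm over the cover's edges for the lowest 70 mm. The cover comes out straight up the slope, along its own +x, after about 72 mm.
- holder_stop (a point): Where the middle of the cover's lower leading edge rests on the bed at the start, against the stop, 18 mm above the bench.
- cover: Loose aluminium plate 120 (x) x 100 (y) x 5 (z) mm, 0.1 to 0.25 kg. Origin: centre of its underside; z normal to the plate, on the rib's side. It starts in the holder, sloping at 30 degrees, -x (leading) end low, rib side up, the slots are 10 mm high (5 mm to spare above it), 2.5 mm to spare at each side. Lift it off the bed a little before pulling, or it jams.
- cover_lead (a point): Middle of the underside's leading edge: x -60, y 0, z 0 mm in the cover's frame.
- unit_block (a point): Middle of the top edge of the connector block's face at the bay's +x end: x +39, y 0, z 78 mm in the device's frame. From lip edge to block there are 111 mm, so the 120 mm cover cannot go in level.
- unit_seat (a point): Where the cover's origin lies when fitted: x -24.5 (-28 to -21), y 0, z 50 mm in the device's frame, the cover's x, y, z along the device's, its -x end under the lip. It has 3 mm to spare at each side and 7 mm lengthwise. Ledges are 8 mm wide at the sides, 20 mm at the lip end, 10 mm at the block; inside them the bay is open.
- cover_rib (a point): Middle of the top of the cover's pull rib: x +8, y 0, z 31 mm in the cover's frame. The rib stands square across the plate, 10 mm thick (x), 90 mm long (y), 26 mm tall (z 5 to 31 mm).
- driver: Bystander: screwdriver lying loose between device and holder; origin at its underside.
- jar: Bystander: small screw jar, 44 mm across, 55 mm tall, upright; origin at the centre of its base.
- blank: Bystander: blank aluminium plate 90 x 70 x 5 mm without rib, flat on the bench; origin at the centre of its underside.
- cleaner: Bystander: upright bottle, 56 mm across, 160 mm tall; origin at the centre of its base.
- transformer: Bystander: small transformer, 50 x 75 x 50 mm; origin at the centre of its underside.
- caster: Bystander: caster wheel lying flat, 60 mm across, 26 mm high; origin at the centre of its underside.
- spanner: Bystander: wrench lying loose; origin at its underside.
Mind the look-alikes: they are no part of the job. Several things have the shape of the holder; the one meant has the colours described above.

How it is judged:
By the outcome, as a careful person would: the job done as asked, in the order asked, and still so for the second after the job is handed in, with the robot touching nothing.
It also fails if it takes over 53 s, if anything falls off the work surface, if the arm or the gripper's body presses on something with over 40 N, if the wrist force passes 120 N, or if a joint passes its speed limit or range.

ROBOT

A 7-joint arm with a two-finger parallel gripper is mounted at the origin on the work surface. World frame = base frame: x ahead of the robot, y to its left, z up, the work surface at z = 0. Lengths are in m, angles in rad, forces in N, time in s.
With the tool pointing down it reaches from about 0.375 to 0.925 m from the base axis. Payload 3.1 kg.
Tool frame: the origin (TCP) lies midway between the tips of the shut fingers; the grasp point (between the pads) lies 19 mm behind it; z points along the fingers, y is the line along which they close (so a half turn about z gives the same grasp; the last joint's range is limited). The gripper opens to 85 mm and grips with 20 to 120 N. Pads are 22 mm wide; open, the fingers measure 114 mm over their backs; the gripper's body (76 mm by 85 mm) begins 54 mm behind the grasp point. The pads swing forward as they close: fully open they stand 13 mm farther back than shut.
Start: joints at [-1.294, 0.383, 0.044, 1.598, -0.018, 1.161, -0.05], TCP at [0.238, 0.605, 0.231] pointing down, gripper open.
Joint ranges: [-2.61, 2.61], [-0.41, 2.15], [-1.48, 1.57], [0, 2.5], [-1.57, 4.71], [0.05, 1.97], [-2.85, 2.85]. Speed limits (rad/s): [2.79, 2.79, 3.14, 3.14, 3.14, 3.14, 3.14].

INTERFACE

Orientations are given as a 3x3 rotation matrix whose columns are the frame's x, y, z axes.
In Python, from bench import arm gives the robot as it stands.
- The arm moves only by the tool drive_tool, never from a script. Its argument "motion" is a list of rows, each an object of numbers: "dx", "dy", "dz": the shift along the world's x, y, z in mm; "wx", "wy", "wz": the turn, a rotation vector about the world's x, y, z in rad; "claw": the closure, from -1 (fully open) to 1 (shut), so that 0 is half open. In form: [{"dx": .., "dy": .., "dz": .., "wx": .., "wy": .., "wz": .., "claw": ..}, ...]. A call has 1 to 20 rows; each row shifts and turns the commanded pose from where the row before left it; what a row does not reach is not made up. A row lasts 1/8 s, in which the tool goes at most 62.5 mm and 10.7 degrees, less where a joint would pass 70% of its speed; a pose out of reach is approached as far as the arm can. A call is refused whole if a number of a shift passes 62.5 or a number of a turn 0.188, either way. A call with a gripper value outside its range is refused whole. The fingers move at their own pace and stop on an object; "newtons" is the grip in N (left out, the last holds). Time passes only in rows, so rows that do not move let the fingers close. It gives the time, the measured TCP pose, the force, the opening and the grip force at its end, in the units of the state.
- arm.state(): the state, without advancing time (a new reading comes with each control period).
- arm.grab_frame(name): name is "scene" or "top" or "wrist"; returns (picture, depth): 384x512x3 uint8, red, green, blue; 384x512 float32, m along the optical axis (not along the pixel's ray), 0 where there is no reading.
- arm.camera_params(name): a dict with "camera_matrix" (3x3 intrinsics, pixels), "R" (3x3) and "t" (3): a world point X has camera coordinates R X + t. Camera axes: x right, y down, z forward; pixel columns grow to the right and rows downward; lengths in m; the calibration is good to about 2 mm. A picture is of the moment at which its call begins: read the wrist's pose just before it. camera_params takes no time and is no camera call; for the wrist camera it gives the pose at the moment of the call.
- arm.sign_off(): hands the job in; it is judged then, once.
The state is a dict: "time": time; "joints": joint angles; "joint_velocities": joint speeds; "joint_torque": joint torques, N m; "tcp_pos": TCP position; "orientation": TCP orientation; "ft_force": force on the tool from outside, world axes, zero at the start; "ft_torque": the same for the moment, N m; "width": finger opening in m; "gripper_force": force on a finger pad.
Only numpy, scipy, OpenCV 4.12 (cv2) and the standard library are available. Lean on these libraries where they do the work, as an engineer would, in place of code of your own. Each camera call takes 0.05 s, during which the arm holds its last target. There are 200 camera calls.

## Working session

There is one attempt and no reset: what is moved stays moved. The work goes in short steps, Python scripts to look and compute and a tool call to move; the robot and the scene stay as the last step left them, time stands still between calls to the robot, and variables do not carry over. Pictures are saved under pics/ and viewed, at most 10 in all, crops included, and the job is handed in when it is done.

Besides the shell and the picture viewer there is one more tool, called after "Request:" by a JSON object that holds its "api" and its "payload", one argument or row to a line. drive_tool: Moves the arm, as the interface text tells. Its arguments: {"type":"object","properties":{"motion":{"type":"array"},"newtons":{"type":"number"}},"required":["motion"]}

```bash
mkdir -p pics; ls; cat > h.py <<'E'
import numpy as np, cv2
from bench import arm
def grab(n):
    p=arm.camera_params(n); im,d=arm.grab_frame(n); return im,d,p
def pts(d,p):
    K=np.array(p["camera_matrix"]);R=np.array(p["R"]);t=np.array(p["t"])
    v,u=np.mgrid[:d.shape[0],:d.shape[1]]
    c=np.stack([(u-K[0,2])/K[0,0]*d,(v-K[1,2])/K[1,1]*d,d],-1)
    w=(c-t)@R; w[d==0]=np.nan
    return w
def save(n,im): cv2.imwrite(n,cv2.cvtColor(im,cv2.COLOR_RGB2BGR))
E
python3 - <<'E'
from h import *
np.set_printoptions(precision=4,suppress=True)
s=arm.state();print(s)
ims=[]
for n in("scene","top"):
    im,d,p=grab(n);np.savez(n+".npz",im=im,d=d,K=p["camera_matrix"],R=p["R"],t=p["t"]);print(n,p)
    save(f"pics/{n}0.png",cv2.resize(im,(768,576)))
E
```

```text
pics
{'time': 0.0, 'joints': array([-1.2938,  0.3839,  0.0438,  1.5996, -0.0179,  1.1612, -0.0499]), 'joint_velocities': array([ 0.0019, -0.0025,  0.0005, -0.0002, -0.0008,  0.0006, -0.0006]), 'joint_torque': array([  0.0001, -43.3453,   1.0248, -24.9516,   0.0106,   0.0115,
        -0.    ]), 'tcp_pos': array([0.2376, 0.604 , 0.2298]), 'orientation': array([[-0.9306,  0.366 , -0.0009],
       [ 0.366 ,  0.9306, -0.0025],
       [-0.0001, -0.0027, -1.    ]]), 'ft_force': array([-0.4342, -0.1079,  0.0197]), 'ft_torque': array([-0.0038, -0.0253,  0.0171]), 'gripper_force': 0.0, 'width': 0.08524667112925276}
scene {'camera_matrix': array([[355.195 ,   0.    , 256.3821],
       [  0.    , 355.195 , 181.4517],
       [  0.    ,   0.    ,   1.    ]]), 'R': array([[ 0.2841,  0.9586,  0.0207],
       [ 0.7099, -0.1958, -0.6765],
       [-0.6445,  0.2069, -0.7361]]), 't': array([-0.1733, -0.3461,  1.3771])}
top {'camera_matrix': array([[481.3211,   0.    , 259.4315],
       [  0.    , 481.3211, 202.1226],
       [  0.    ,   0.    ,   1.    ]]), 'R': array([[-0.0262, -0.9996, -0.0084],
       [-0.9934,  0.027 , -0.1112],
       [ 0.1114,  0.0054, -0.9938]]), 't': array([0.0227, 0.5936, 1.6732])}
```

View pics/scene0.png

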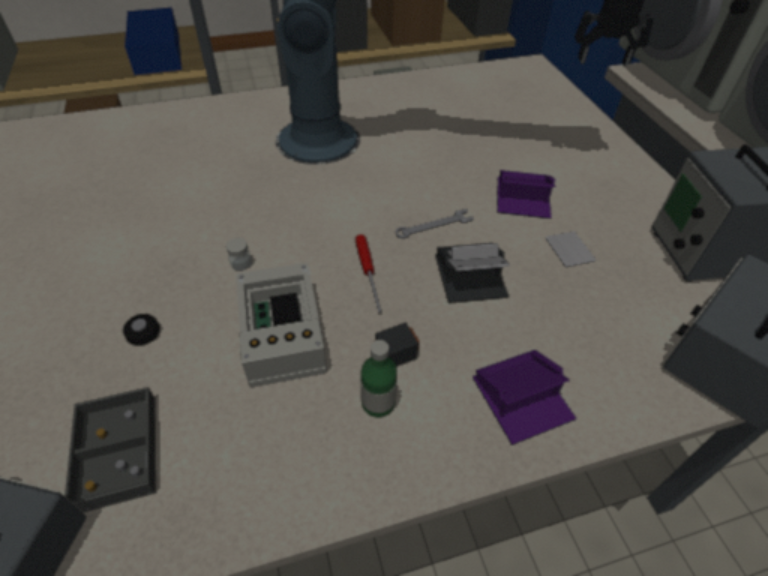

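View pics/top0.png

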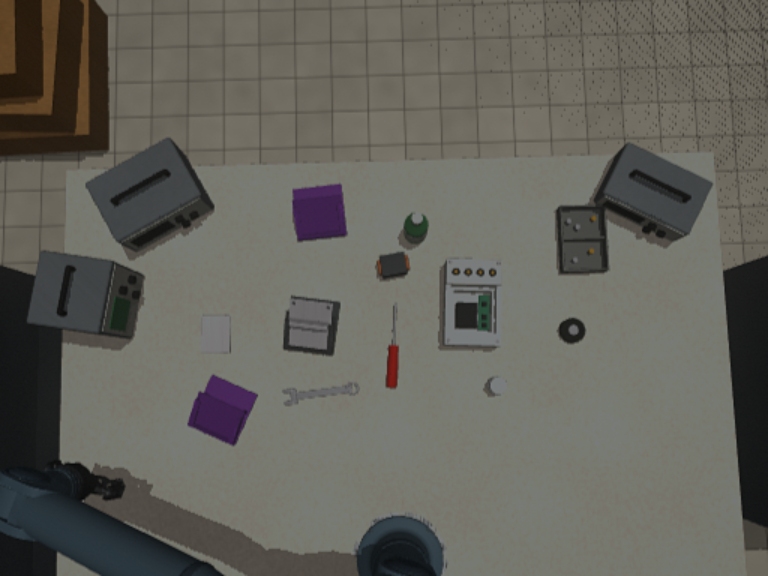

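The dark steel holder with the grey ribbed plate is at top view (312,325) in 768-pixel coordinates. The purple stands at (320,212) and (222,410) are look-alikes: wrong colour and empty. The device is at (472,303), with the lip end towards the robot and the gold connectors at the far end.

```bash
python3 - <<'E'
from h import *
np.set_printoptions(precision=4,suppress=True)
z=np.load("top.npz");im=z["im"];w=pts(z["d"],dict(camera_matrix=z["K"],R=z["R"],t=z["t"]))
save("pics/crop1.png",cv2.resize(np.hstack([im[185:245,180:240],im[165:240,285:345][:60]]),(800,400),interpolation=cv2.INTER_CUBIC))
# bench height
print("bench",np.nanmedian(w[250:300,230:300,2]))
def obj(name,r0,r1,c0,c1,lo,hi):
    W=w[r0:r1,c0:c1].reshape(-1,3);m=(W[:,2]>lo)&(W[:,2]<hi);P=W[m]
    r=cv2.minAreaRect((P[:,:2]*1000).astype(np.float32));print(name,m.sum(),r,"med z",np.median(P[:,2]),P[:,2].max());return P
P=obj("unit",160,245,280,345,.03,.2)
P=obj("unit top",160,245,280,345,.063,.073)
P=obj("unit block",160,245,280,345,.074,.2)
P=obj("holder",185,245,180,240,.006,.2)
P=obj("rib/high",185,245,180,240,.07,.2)
W=w[185:245,180:240]
hsv=cv2.cvtColor(im[185:245,180:240],cv2.COLOR_RGB2HSV)
m=(hsv[...,2]>110)&(W[...,2]>.012)
Q=W[m];print("bright",m.sum(),cv2.minAreaRect((Q[:,:2]*1000).astype(np.float32)),Q[:,2].min(),Q[:,2].max())
for c in (22,28,34): print(np.c_[W[8:58:3,c]*1000,hsv[8:58:3,c,2]].round())
E
```

```text
bench -0.00023843425973027292
unit 1800 ((613.2081298828125, -159.57003784179688), (187.31700134277344, 250.68060302734375), 88.00240325927734) med z 0.0689131232125591 0.08939528342462477
unit top 510 ((587.5548706054688, -186.8689422607422), (130.57034301757812, 199.7718048095703), 86.82588195800781) med z 0.06878648760305078 0.07299159974486269
unit block 585 ((587.5439453125, -185.6574249267578), (128.6890411376953, 199.24085998535156), 86.89006042480469) med z 0.07863385111987824 0.08939528342462477
holder 1351 ((557.8836669921875, 188.32656860351562), (214.4986572265625, 212.86390686035156), 88.5074691772461) med z 0.043721378813088796 0.09164260630063106
rib/high 306 ((568.4304809570312, 191.03964233398438), (99.29180145263672, 63.94696807861328), 81.4498062133789) med z 0.077552506325998 0.09164260630063106
bright 47 ((562.7024536132812, 206.91207885742188), (126.24819946289062, 121.20282745361328), 80.85553741455078) 0.01230950658180036 0.08534866368273947
[[637. 214.  -0. 124.]
 [625. 214.   6. 125.]
 [613. 213.  11.  60.]
 [595. 205.  80. 104.]
 [586. 207.  65. 104.]
 [575
[... 355 characters left out ...]
3. 107.]
 [583. 184.  81. 106.]
 [574. 185.  70. 105.]
 [564. 186.  69. 106.]
 [554. 187.  62.  83.]
 [542. 185.  76. 115.]
 [535. 190.  39.  70.]
 [524. 190.  38. 106.]
 [514. 190.  37. 106.]
 [504. 192.  20. 106.]
 [494. 193.  15.  43.]
 [484. 194.  10.  62.]
 [473. 195.   2. 122.]
 [463. 195.  -0. 121.]]
[[635. 171.   2. 124.]
 [624. 170.   7. 124.]
 [613. 170.   8. 109.]
 [594. 164.  77. 110.]
 [584. 164.  75. 105.]
 [573. 164.  75. 105.]
 [564. 166.  57. 105.]
 [554. 166.  58.  93.]
 [541. 164.  81.  94.]
 [534. 168.  42.  65.]
 [524. 169.  34. 106.]
 [513. 169.  37. 106.]
 [504. 171.  22. 106.]
 [493. 171.  24.  90.]
 [482. 170.  30.  44.]
 [473. 173.  -1. 124.]
 [462. 174.  -0. 122.]]
```

View pics/crop1.png

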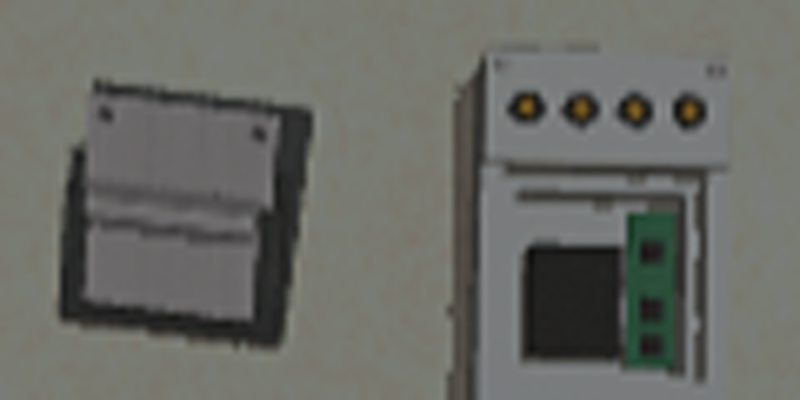

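Crop: the left part shows the grey ribbed plate in the dark steel stand, with the rib across its middle. The right part shows the device bay with the four gold connectors at the far end. This confirms both targets. The yaw is about -8° for the holder and about -3° for the device. I'm moving above the plate now.

Request:
{"api": "drive_tool", "payload": {
  "motion": [
    {"dx":24,"dy":-41,"wz":-0.134},
    {"dx":24,"dy":-41,"wz":-0.134},
    {"dx":24,"dy":-41,"wz":-0.134},
    {"dx":24,"dy":-41,"wz":-0.134},
    {"dx":24,"dy":-41,"wz":-0.134},
    {"dx":24,"dy":-41,"wz":-0.134},
    {"dx":24,"dy":-41,"wz":-0.134},
    {"dx":24,"dy":-41,"wz":-0.134},
    {"dx":24,"dy":-41,"wz":-0.134},
    {"dx":24,"dy":-41,"wz":-0.134},
    {"wx":-0.026,"wy":-0.173,"dz":-5},
    {"wx":-0.026,"wy":-0.173,"dz":-5},
    {"wx":-0.026,"wy":-0.173,"dz":-5},
    {"dz":0},
    {"dz":0}
  ]
}}

```text
schema error: expected keys dx, dy, dz, wx, wy, wz, claw
```

```bash
python3 - <<'E'
from h import *
np.set_printoptions(precision=4,suppress=True)
s=arm.state();print(s["time"],s["joints"],s["tcp_pos"],s["orientation"],s["ft_force"])
im,d,p=grab("wrist");np.savez("w1.npz",im=im,d=d,K=p["camera_matrix"],R=p["R"],t=p["t"]);print(p)
save("pics/w1.png",cv2.resize(im,(768,576)))
E
```

```text
0.1 [-1.2938  0.3838  0.0438  1.5994 -0.0179  1.1612 -0.0499] [0.2376 0.6041 0.23  ] [[-0.9306  0.366  -0.0008]
 [ 0.366   0.9306 -0.0023]
 [-0.0001 -0.0024 -1.    ]] [-0.3711 -0.2761 -0.9775]
{'camera_matrix': array([[315.9579,   0.    , 254.2073],
       [  0.    , 315.9579, 197.7704],
       [  0.    ,   0.    ,   1.    ]]), 'R': array([[ 0.3665,  0.9304, -0.0025],
       [ 0.8991, -0.3535,  0.2581],
       [ 0.2393, -0.0968, -0.9661]]), 't': array([-0.6487, -0.0335,  0.3784])}
```

View pics/w1.png

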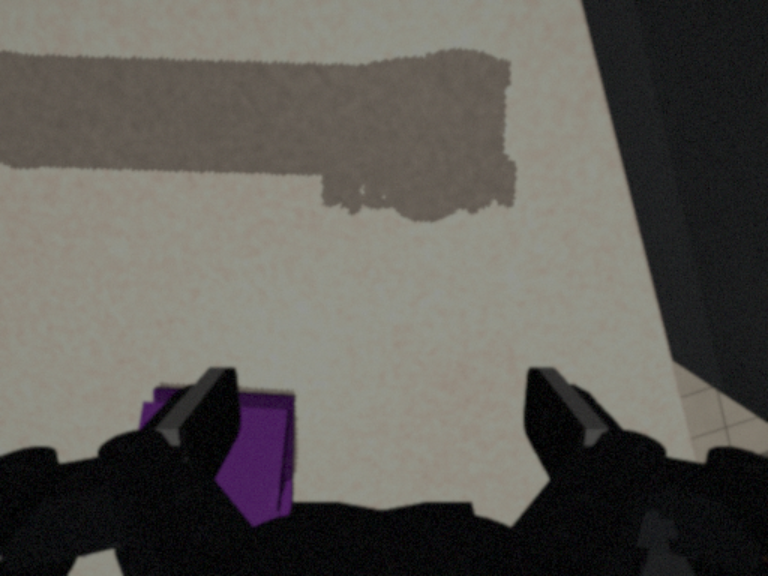

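The call was refused because every row needs all the keys. The picture shows the start view: a purple stand at (220,450) and the open fingers at the bottom of the frame. The camera sits on the tool's +x side. I'll resend, stopping short in y so that the plate is centred in the wrist view.

Request:
{"api": "drive_tool", "payload": {
  "motion": [
    {"dx":24,"dy":-45,"dz":0,"wx":0,"wy":0,"wz":-0.134,"claw":-1},
    {"dx":24,"dy":-45,"dz":0,"wx":0,"wy":0,"wz":-0.134,"claw":-1},
    {"dx":24,"dy":-45,"dz":0,"wx":0,"wy":0,"wz":-0.134,"claw":-1},
    {"dx":24,"dy":-45,"dz":0,"wx":0,"wy":0,"wz":-0.134,"claw":-1},
    {"dx":24,"dy":-45,"dz":0,"wx":0,"wy":0,"wz":-0.134,"claw":-1},
    {"dx":24,"dy":-45,"dz":0,"wx":0,"wy":0,"wz":-0.134,"claw":-1},
    {"dx":24,"dy":-45,"dz":0,"wx":0,"wy":0,"wz":-0.134,"claw":-1},
    {"dx":24,"dy":-45,"dz":0,"wx":0,"wy":0,"wz":-0.134,"claw":-1},
    {"dx":24,"dy":-45,"dz":0,"wx":0,"wy":0,"wz":-0.134,"claw":-1},
    {"dx":24,"dy":-45,"dz":0,"wx":0,"wy":0,"wz":-0.134,"claw":-1},
    {"dx":0,"dy":0,"dz":-5,"wx":-0.026,"wy":-0.173,"wz":0,"claw":-1},
    {"dx":0,"dy":0,"dz":-5,"wx":-0.026,"wy":-0.173,"wz":0,"claw":-1},
    {"dx":0,"dy":0,"dz":-5,"wx":-0.026,"wy":-0.173,"wz":0,"claw":-1},
    {"dx":0,"dy":0,"dz":0,"wx":0,"wy":0,"wz":0,"claw":-1},
    {"dx":0,"dy":0,"dz":0,"wx":0,"wy":0,"wz":0,"claw":-1}
  ]
}}

```text
time: 2.02
tcp_pos: [0.4792, 0.1534, 0.2175]
orientation: [[0.149, 0.871, 0.469], [0.989, -0.128, -0.076], [-0.006, 0.475, -0.88]]
ft_force: [1.0, -0.4, 0.0]
width: 0.0855
gripper_force: 0.0
```

```bash
python3 - <<'E'
from h import *
np.set_printoptions(precision=4,suppress=True)
s=arm.state();print(s["time"],s["joints"],s["tcp_pos"],s["orientation"],s["ft_force"])
im,d,p=grab("wrist");np.savez("w1.npz",im=im,d=d,K=p["camera_matrix"],R=p["R"],t=p["t"]);print(p)
save("pics/w2.png",cv2.resize(im,(768,576)))
E
```

```text
2.025 [-0.9569 -0.1197  0.3322  2.2833  0.6142  0.6997 -1.191 ] [0.4792 0.1534 0.2175] [[ 0.1491  0.8705  0.469 ]
 [ 0.9888 -0.1282 -0.0765]
 [-0.0065  0.4752 -0.8799]] [ 0.9951 -0.4012  0.0339]
{'camera_matrix': array([[315.9579,   0.    , 254.2073],
       [  0.    , 315.9579, 197.7704],
       [  0.    ,   0.    ,   1.    ]]), 'R': array([[ 0.8705, -0.1286,  0.4751],
       [-0.2655, -0.9355,  0.2333],
       [ 0.4144, -0.3292, -0.8484]]), 't': array([-0.5009,  0.2462,  0.191 ])}
```

View pics/w2.png

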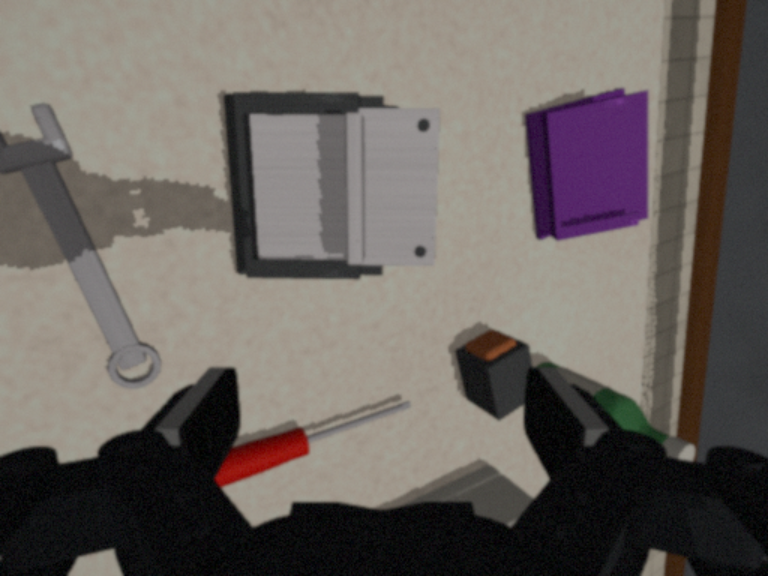

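The picture shows the plate at x 250–438, y 108–265 (768-pixel scale), with the rib top near x 347–363 and the trailing corners near (440,110) and (436,266).

```bash
python3 - <<'E'
from h import *
np.set_printoptions(precision=4,suppress=True)
z=np.load("w1.npz");im=z["im"];K,R,t=z["K"],z["R"],z["t"];w=pts(z["d"],dict(camera_matrix=K,R=R,t=t))
C=-R.T@t
g=cv2.cvtColor(im,cv2.COLOR_RGB2GRAY)
# top-face plane from trailing part of plate
P=w[80:170,246:285].reshape(-1,3);P=P[~np.isnan(P[:,2])]
for _ in range(3):
    c=np.median(P,0);n=np.linalg.svd(P-P.mean(0),full_matrices=False)[2][2];n*=np.sign(n[2]);r=(P-P.mean(0))@n;P=P[abs(r)<2*r.std()]
print("plane n",n,"c",P.mean(0),"std",r.std(),"tilt",np.degrees(np.arccos(n[2])),"yaw",np.degrees(np.arctan2(-n[1],-n[0])))
def ray(u,v): 
    q=R.T@np.array([(u-K[0,2])/K[0,0],(v-K[1,2])/K[1,1],1]);return q/np.linalg.norm(q)
def hit(u,v,n,c): q=ray(u,v);return C+q*((c-C)@n)/(q@n)
# grey profiles along rows
for v in (90,110,125,150): print(v,g[v,160:300].tolist())
for u in (260,280): print(u,g[60:190,u].tolist())
for u in(200,): print(u,g[60:190,u].tolist())
for a in((440,110),(436,266),(347,108),(347,264)): print(a,hit(a[0]/1.5,a[1]/1.5,n,P.mean(0)))
E
```

```text
plane n [-0.4942  0.0758  0.866 ] c [0.5778 0.1921 0.0697] std 0.0005987339387652041 tilt 30.000719868491 yaw -8.724571350760915
90 [47, 50, 47, 36, 32, 31, 58, 104, 137, 143, 145, 144, 148, 141, 144, 145, 144, 143, 145, 147, 145, 145, 144, 144, 141, 145, 143, 143, 144, 146, 143, 144, 145, 145, 145, 143, 144, 145, 145, 143, 146, 144, 144, 144, 142, 145, 146, 145, 145, 146, 142, 138, 129, 109, 102, 101, 100, 101, 100, 99, 100, 103, 100, 99, 99, 101, 101, 103, 99, 100, 98, 119, 135, 143, 141, 143, 144, 143, 145, 142, 132, 114, 116, 131, 142, 144, 144, 144, 142, 145, 145, 144, 142, 144, 144, 144, 144, 144, 145, 143, 142, 143, 145, 145, 144, 145, 145, 145, 145, 145, 144, 146, 146, 147, 145, 146, 146, 146, 145, 147, 145, 148, 147, 146, 150, 146, 147, 146, 147, 147, 148, 149, 153, 156, 155, 155, 157, 158, 157, 154]
110 [45, 49, 51, 42, 43, 28, 35, 54, 99, 135, 142, 143, 142, 141, 140, 143, 142, 143, 143, 142, 143, 143, 143, 141, 143, 141, 143, 144, 142, 143, 146, 142, 144, 141, 143, 144, 142, 142, 145, 145, 145, 143, 142, 142, 143, 141, 140, 142, 142, 144, 141, 128, 115, 104, 101, 101, 102
[... 3147 characters left out ...]
 49, 65, 106, 134, 143, 144, 145, 146, 145, 144, 148, 148, 147, 144, 144, 144, 146, 145, 145, 145, 146, 143, 144, 143, 145, 144, 145, 144, 146, 143, 142, 145, 141, 141, 143, 144, 145, 140, 139, 144, 143, 143, 142, 143, 141, 144, 142, 143, 143, 142, 144, 142, 142, 146, 144, 142, 144, 145, 145, 142, 145, 143, 143, 143, 140, 145, 145, 145, 143, 143, 144, 141, 143, 143, 146, 144, 144, 142, 143, 143, 142, 141, 141, 140, 145, 144, 144, 144, 143, 144, 145, 146, 147, 146, 144, 141, 121, 102, 88, 64, 50, 51, 51, 49, 47, 50, 50, 49, 50, 41, 56, 92, 137, 152, 155, 157]
(440, 110) [0.6071 0.2356 0.0826]
(436, 266) [0.593  0.1378 0.0831]
(347, 108) [0.5576 0.2443 0.0536]
(347, 264) [0.5414 0.1465 0.0529]
```

```bash
python3 - <<'E'
from h import *
np.set_printoptions(precision=4,suppress=True)
z=np.load("w1.npz");im=z["im"];K,R,t=z["K"],z["R"],z["t"];w=pts(z["d"],dict(camera_matrix=K,R=R,t=t));C=-R.T@t
y=np.radians(-8.6);a=np.radians(30)
hx=np.array([np.cos(y),np.sin(y),0]);hy=np.array([-np.sin(y),np.cos(y),0]);zz=np.array([0,0,1])
p=hx*np.cos(a)+zz*np.sin(a);n=-hx*np.sin(a)+zz*np.cos(a)
c=np.array([.5778,.1921,.0697])
def hit(u,v,off=0):
    q=R.T@np.array([(u-K[0,2])/K[0,0],(v-K[1,2])/K[1,1],1]);return C+q*((c+off*n-C)@n)/(q@n)
f=lambda X:(X@p*1e3,X@hy*1e3)
print("trail",[f(hit(u,v)) for u,v in((292.3,90),(291.7,110),(291,125),(290.3,150))])
print("sides",f(hit(260,71.2)),f(hit(260,176.8)),f(hit(200,76)),f(hit(200,171)))
print("lead",[f(hit(u,v)) for u,v in((167,90),(168,110),(169,125),(170.7,150))])
print("ribL",[f(hit(u,v,.026)) for u,v in((231.3,90),(231.5,110),(231.7,125),(231.9,150))])
print("ribR",[f(hit(u,v,.026)) for u,v in((241,90),(241,110),(241.3,125),(241.5,150))])
rt=w[85:155,234:239].reshape(-1,3);h=(rt-c)@n;print("rib top h",np.nanmedian(h))
# rib extents in v by depth
print(((w[60:185,236]-c)@n*1e3).round().tolist())
s=arm.state();print(s["tcp_pos"]@np.c_[p,hy,n],c@n)
E
```

```text
trail [(np.float64(530.2097331236988), np.float64(309.00906957767717)), (np.float64(530.2678502402839), np.float64(290.78773475482876)), (np.float64(530.0702478876044), np.float64(276.7316947662585)), (np.float64(530.191906413813), np.float64(252.52851688841443))]
sides (np.float64(499.5393692032765), np.float64(325.6259557040567)) (np.float64(500.3318303910671), np.float64(225.1762453768802)) (np.float64(443.0218107833715), np.float64(321.4107254339502)) (np.float64(439.17589525090733), np.float64(230.6504382818613))
lead [(np.float64(410.79055771400704), np.float64(308.85552814613817)), (np.float64(410.47560154400117), np.float64(290.4360866254917)), (np.float64(410.4803659090762), np.float64(276.2284572491398)), (np.float64(410.52228449612505), np.float64(251.76270429448127))]
ribL [(np.float64(474.93288272873184), np.float64(307.32261260303727)), (np.float64(474.84009710806913), np.float64(290.5127760292493)), (np.float64(474.81348948849603), np.float64(277.54637404749514)), (np.float64(474.6452735201749), np.float64(255.216868647985))]
ribR [(np.float64(483.4071587081899), np.fl
[... 324 characters left out ...]
, 25.0, 26.0, 27.0, 25.0, 25.0, 25.0, 26.0, 26.0, 25.0, 27.0, 27.0, 26.0, 27.0, 25.0, 25.0, 26.0, 27.0, 26.0, nan, 26.0, 27.0, 25.0, 26.0, 26.0, 26.0, 27.0, 26.0, 26.0, 26.0, 26.0, 26.0, 26.0, 24.0, 25.0, 26.0, 26.0, 25.0, 26.0, 26.0, 27.0, 27.0, 26.0, 27.0, 26.0, 26.0, 26.0, 25.0, 25.0, 25.0, 27.0, 26.0, 26.0, 27.0, 25.0, 27.0, 25.0, 25.0, 27.0, 26.0, 25.0, 26.0, 25.0, 25.0, 25.0, 26.0, 27.0, 28.0, 26.0, 25.0, 27.0, 27.0, 26.0, 27.0, 26.0, 26.0, 25.0, 27.0, 27.0, 27.0, 26.0, 27.0, 26.0, 26.0, 25.0, 26.0, 26.0, 26.0, 26.0, 26.0, 26.0, 26.0, 27.0, 25.0, 27.0, 27.0, 27.0, 25.0, 26.0, 26.0, 26.0, 27.0, 24.0, 8.0, 8.0, 8.0, 10.0, 8.0, 8.0, 8.0, 8.0]
[ 0.5002  0.2235 -0.037 ] -0.21092687810293628
```

```bash
cat >> h.py <<'E'
from scipy.spatial.transform import Rotation as Ro
def frame(yaw,tilt):
    y=np.radians(yaw);a=np.radians(tilt)
    hx=np.array([np.cos(y),np.sin(y),0]);hy=np.array([-np.sin(y),np.cos(y),0]);zz=np.array([0,0,1.])
    return hx*np.cos(a)+zz*np.sin(a),hy,-hx*np.sin(a)+zz*np.cos(a)
def toolR(p,hy,n): return np.c_[hy,p,-n]
def delta(T,Rt,s=None):
    s=s or arm.state()
    return (T-s["tcp_pos"])*1e3, Ro.from_matrix(Rt@np.array(s["orientation"]).T).as_rotvec()
E
python3 - <<'E'
from h import *
np.set_printoptions(precision=4,suppress=True)
p,hy,n=frame(-8.6,30)
G=(478.7*p+275.5*hy-206.9*n)/1e3
print(G,p*1e3,n*1e3)
print(delta(G+.08*n,toolR(p,hy,n)), delta(G,toolR(p,hy,n))[0])
E
```

```text
[0.5534 0.1949 0.0602] [ 856.2881 -129.5014  500.    ] [-494.3782   74.7677  866.0254]
(array([ 33.814 ,  47.4619, -88.6021]), array([ 0.0015, -0.0279,  0.0007])) [  73.3643   41.4805 -157.8841]
```

Request:
{"api": "drive_tool", "payload": {
  "motion": [
    {"dx":11.3,"dy":15.8,"dz":-29.5,"wx":0.0005,"wy":-0.0093,"wz":0,"claw":-1},
    {"dx":11.3,"dy":15.8,"dz":-29.5,"wx":0.0005,"wy":-0.0093,"wz":0,"claw":-1},
    {"dx":11.3,"dy":15.8,"dz":-29.5,"wx":0.0005,"wy":-0.0093,"wz":0,"claw":-1},
    {"dx":9.9,"dy":-1.5,"dz":-17.3,"wx":0,"wy":0,"wz":0,"claw":-1},
    {"dx":9.9,"dy":-1.5,"dz":-17.3,"wx":0,"wy":0,"wz":0,"claw":-1},
    {"dx":0,"dy":0,"dz":0,"wx":0,"wy":0,"wz":0,"claw":-1},
    {"dx":0,"dy":0,"dz":0,"wx":0,"wy":0,"wz":0,"claw":-1},
    {"dx":0,"dy":0,"dz":0,"wx":0,"wy":0,"wz":0,"claw":-1}
  ]
}}

```text
time: 3.08
tcp_pos: [0.5326, 0.1982, 0.0946]
orientation: [[0.149, 0.856, 0.495], [0.989, -0.128, -0.075], [-0.0, 0.501, -0.866]]
ft_force: [0.4, 0.4, -0.4]
width: 0.0853
gripper_force: 0.0
```

```bash
python3 - <<'E'
from h import *
np.set_printoptions(precision=4,suppress=True)
p,hy,n=frame(-8.6,30)
G=(478.7*p+275.5*hy-206.9*n)/1e3
s=arm.state();print(s["joints"],s["ft_force"])
print(delta(G,toolR(p,hy,n)), (s["tcp_pos"]-G)@np.c_[p,hy,n])
E
```

```text
[-0.9607  0.2617  0.357   2.2483  0.8171  0.3749 -1.5096] [ 0.3584  0.3946 -0.369 ]
(array([ 20.7658,  -3.2393, -34.3854]), array([ 0.0005,  0.0008, -0.0009])) [-0.001   0.0001  0.0403]
```

Request:
{"api": "drive_tool", "payload": {
  "motion": [
    {"dx":6.9,"dy":-1.1,"dz":-11.5,"wx":0,"wy":0,"wz":0,"claw":-1},
    {"dx":6.9,"dy":-1.1,"dz":-11.5,"wx":0,"wy":0,"wz":0,"claw":-1},
    {"dx":7,"dy":-1,"dz":-11.4,"wx":0,"wy":0,"wz":0,"claw":-1},
    {"dx":0,"dy":0,"dz":0,"wx":0,"wy":0,"wz":0,"claw":-1},
    {"dx":0,"dy":0,"dz":0,"wx":0,"wy":0,"wz":0,"claw":0.4},
    {"dx":0,"dy":0,"dz":0,"wx":0,"wy":0,"wz":0,"claw":0.4},
    {"dx":0,"dy":0,"dz":0,"wx":0,"wy":0,"wz":0,"claw":0.4},
    {"dx":0,"dy":0,"dz":0,"wx":0,"wy":0,"wz":0,"claw":1},
    {"dx":0,"dy":0,"dz":0,"wx":0,"wy":0,"wz":0,"claw":1},
    {"dx":0,"dy":0,"dz":0,"wx":0,"wy":0,"wz":0,"claw":1},
    {"dx":0,"dy":0,"dz":0,"wx":0,"wy":0,"wz":0,"claw":1}
  ],
  "newtons": 50
}}

```text
time: 4.45
tcp_pos: [0.5527, 0.1947, 0.0594]
orientation: [[0.148, 0.857, 0.494], [0.989, -0.128, -0.076], [-0.002, 0.5, -0.866]]
ft_force: [-4.4, 0.6, 6.3]
width: 0.0089
gripper_force: 49.9
```

Request:
{"api": "drive_tool", "payload": {
  "motion": [
    {"dx":-0.6,"dy":0.1,"dz":1.1,"wx":0,"wy":0,"wz":0,"claw":1},
    {"dx":-0.6,"dy":0.1,"dz":1.1,"wx":0,"wy":0,"wz":0,"claw":1},
    {"dx":0,"dy":0,"dz":0,"wx":0,"wy":0,"wz":0,"claw":1},
    {"dx":0,"dy":0,"dz":0,"wx":0,"wy":0,"wz":0,"claw":1}
  ]
}}

```text
time: 4.95
tcp_pos: [0.5514, 0.1944, 0.061]
orientation: [[0.149, 0.857, 0.494], [0.989, -0.128, -0.076], [-0.002, 0.5, -0.866]]
ft_force: [-0.8, -0.1, -2.0]
width: 0.009
gripper_force: 48.8
```

Request:
{"api": "drive_tool", "payload": {
  "motion": [
    {"dx":4.28,"dy":-0.65,"dz":2.5,"wx":0,"wy":0,"wz":0,"claw":1},
    {"dx":4.28,"dy":-0.65,"dz":2.5,"wx":0,"wy":0,"wz":0,"claw":1},
    {"dx":4.28,"dy":-0.65,"dz":2.5,"wx":0,"wy":0,"wz":0,"claw":1},
    {"dx":4.28,"dy":-0.65,"dz":2.5,"wx":0,"wy":0,"wz":0,"claw":1},
    {"dx":0,"dy":0,"dz":0,"wx":0,"wy":0,"wz":0,"claw":1},
    {"dx":0,"dy":0,"dz":0,"wx":0,"wy":0,"wz":0,"claw":1}
  ]
}}

```text
time: 5.7
tcp_pos: [0.5686, 0.1919, 0.0712]
orientation: [[0.149, 0.857, 0.494], [0.989, -0.128, -0.076], [-0.002, 0.5, -0.866]]
ft_force: [-0.0, 0.1, -1.5]
width: 0.0089
gripper_force: 48.8
```

No jam, so I'm continuing up the slope: 65 mm more, for 85 mm in total.

Request:
{"api": "drive_tool", "payload": {
  "motion": [
    {"dx":5.57,"dy":-0.84,"dz":3.25,"wx":0,"wy":0,"wz":0,"claw":1},
    {"dx":5.57,"dy":-0.84,"dz":3.25,"wx":0,"wy":0,"wz":0,"claw":1},
    {"dx":5.57,"dy":-0.84,"dz":3.25,"wx":0,"wy":0,"wz":0,"claw":1},
    {"dx":5.57,"dy":-0.84,"dz":3.25,"wx":0,"wy":0,"wz":0,"claw":1},
    {"dx":5.57,"dy":-0.84,"dz":3.25,"wx":0,"wy":0,"wz":0,"claw":1},
    {"dx":5.57,"dy":-0.84,"dz":3.25,"wx":0,"wy":0,"wz":0,"claw":1},
    {"dx":5.57,"dy":-0.84,"dz":3.25,"wx":0,"wy":0,"wz":0,"claw":1},
    {"dx":5.57,"dy":-0.84,"dz":3.25,"wx":0,"wy":0,"wz":0,"claw":1},
    {"dx":5.57,"dy":-0.84,"dz":3.25,"wx":0,"wy":0,"wz":0,"claw":1},
    {"dx":5.57,"dy":-0.84,"dz":3.25,"wx":0,"wy":0,"wz":0,"claw":1},
    {"dx":0,"dy":0,"dz":0,"wx":0,"wy":0,"wz":0,"claw":1},
    {"dx":0,"dy":0,"dz":0,"wx":0,"wy":0,"wz":0,"claw":1}
  ]
}}

```text
time: 7.2
tcp_pos: [0.6241, 0.1835, 0.1035]
orientation: [[0.149, 0.857, 0.494], [0.989, -0.128, -0.076], [-0.002, 0.499, -0.866]]
ft_force: [0.5, -1.1, -1.7]
width: 0.0093
gripper_force: 48.8
```

Request:
{"api": "drive_tool", "payload": {
  "motion": [
    {"dx":0,"dy":0,"dz":20,"wx":0,"wy":0,"wz":0,"claw":1},
    {"dx":0,"dy":0,"dz":35,"wx":0,"wy":0,"wz":0,"claw":1},
    {"dx":-4,"dy":-10,"dz":35,"wx":0,"wy":0,"wz":0,"claw":1},
    {"dx":-4,"dy":-20,"dz":35,"wx":0,"wy":0,"wz":0,"claw":1},
    {"dx":-4,"dy":-30,"dz":35,"wx":0,"wy":0,"wz":0.015,"claw":1},
    {"dx":-4,"dy":-35,"dz":15,"wx":0,"wy":0,"wz":0.015,"claw":1},
    {"dx":-4,"dy":-35,"dz":0,"wx":0,"wy":0,"wz":0.015,"claw":1},
    {"dx":-4,"dy":-35,"dz":0,"wx":0,"wy":0,"wz":0.015,"claw":1},
    {"dx":-4,"dy":-35,"dz":0,"wx":0,"wy":0,"wz":0.015,"claw":1},
    {"dx":-4,"dy":-35,"dz":0,"wx":0,"wy":0,"wz":0.015,"claw":1},
    {"dx":-4,"dy":-35,"dz":0,"wx":0,"wy":0,"wz":0,"claw":1},
    {"dx":-4,"dy":-35,"dz":0,"wx":0,"wy":0,"wz":0,"claw":1},
    {"dx":-4,"dy":-35,"dz":0,"wx":0,"wy":0,"wz":0,"claw":1},
    {"dx":0,"dy":-35,"dz":0,"wx":0,"wy":0,"wz":0,"claw":1},
    {"dx":0,"dy":-35,"dz":0,"wx":0,"wy":0,"wz":0,"claw":1},
    {"dx":0,"dy":-35,"dz":0,"wx":0,"wy":0,"wz":0,"claw":1},
    {"dx":0,"dy":-20,"dz":0,"wx":0,"wy":0,"wz":0,"claw":1},
    {"dx":0,"dy":0,"dz":0,"wx":0,"wy":0,"wz":0,"claw":1},
    {"dx":0,"dy":0,"dz":0,"wx":0,"wy":0,"wz":0,"claw":1}
  ]
}}

```text
time: 9.57
tcp_pos: [0.5801, -0.2796, 0.278]
orientation: [[0.057, 0.866, 0.497], [0.998, -0.049, -0.029], [-0.001, 0.498, -0.867]]
ft_force: [0.0, 0.2, -2.1]
width: 0.0094
gripper_force: 48.9
```

```bash
python3 - <<'E'
from h import *
np.set_printoptions(precision=4,suppress=True)
s=arm.state();print(s["joints"],s["tcp_pos"],s["orientation"],s["width"])
im,d,p=grab("wrist");np.savez("w3.npz",im=im,d=d,K=p["camera_matrix"],R=p["R"],t=p["t"])
save("pics/w3.png",cv2.resize(im,(768,576)))
E
```

```text
[-0.1702  0.0927  0.7032  1.9772 -0.4663  0.6674  0.7666] [ 0.5801 -0.2796  0.278 ] [[ 0.0571  0.8656  0.4975]
 [ 0.9984 -0.0492 -0.0291]
 [-0.0008  0.4983 -0.867 ]] 0.009358041110099092
```

View pics/w3.png

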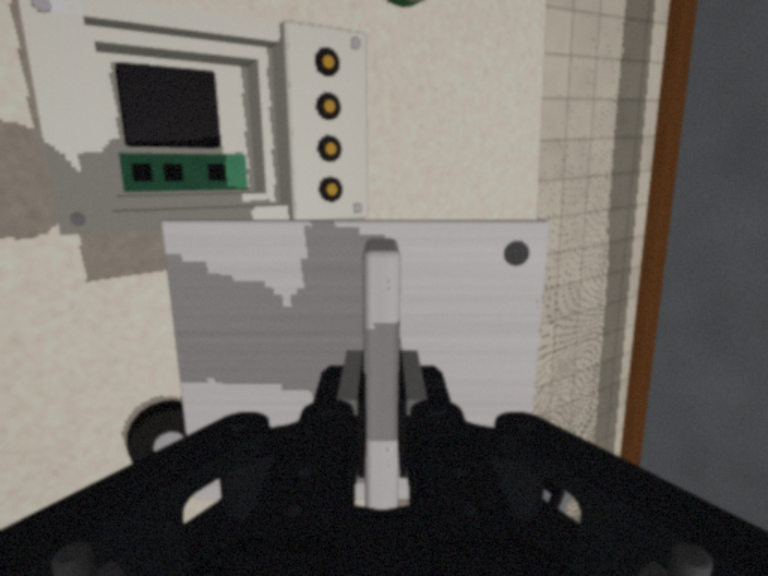

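The picture shows the device at top left: lip free edge near x≈95, block face near x≈285, both side walls at the top and at y≈200. The plate is held square, with its far corners at (163,222) and (547,219).

```bash
python3 - <<'E'
from h import *
np.set_printoptions(precision=4,suppress=True)
z=np.load("w3.npz");im=z["im"];K,R,t=z["K"],z["R"],z["t"];w=pts(z["d"],dict(camera_matrix=K,R=R,t=t))
y=np.radians(-3.15);M=np.array([[np.cos(y),np.sin(y)],[-np.sin(y),np.cos(y)]])
W=w[:145,:260];D=np.concatenate([(W[...,:2]-[.5875,-.1865])@M.T,W[...,2:]],-1)*1e3
print("rows: lip edge / block face / block end x by pixel row (dev guess frame)")
for v in range(14,130,12):
    r=D[v];zz=r[:,2];x=r[:,0]
    top=(abs(zz-69)<4)&(x<-50); blk=(zz>74)
    print(v,"y",np.nanmedian(r[:,1]).round(1),"lipmax",x[top].max().round(1) if top.any() else None,"lipmin",x[top].min().round(1) if top.any() else None,"blk",(x[blk].min().round(1),x[blk].max().round(1),np.median(zz[blk]).round(1)) if blk.any() else None)
print("walls by column x: y of top z~69, near & far")
for u in range(70,190,15):
    c=D[:,u];m=abs(c[:,2]-69)<4;yy=c[m,1];xx=np.nanmedian(c[m,0]) if m.any() else None
    print(u,xx,"y>0:",(yy[yy>0].min().round(1),yy[yy>0].max().round(1)) if (yy>0).any() else None,"y<0:",(yy[yy<0].min().round(1),yy[yy<0].max().round(1)) if (yy<0).any() else None)
L=((abs(D[...,2]-50)<3)&(D[...,0]>-60)&(D[...,0]<35));print("ledge z",np.median(D[L][:,2]),L.sum())
# yaw from wall normal: block top fit edge
# plate in hand: tool-frame plane of plate + corners
s_t=np.array([0.5801,-0.2796,0.278]);RT=np.array([[.0571,.8656,.4975],[.9984,-.0492,-.0291],[-.0008,.4983,-.867]])
T=((w-s_t)@RT)*1e3
P=T[155:230,270:340].reshape(-1,3);P=P[~np.isnan(P[:,0])];c=P.mean(0);n=np.linalg.svd(P-c,full_matrices=False)[2][2];print("plate top in tool: c",c,"n",n*-np.sign(n[2]))
C=(-R.T@t-s_t)@RT*1e3
def hit(u,v):
    q=RT.T@R.T@np.array([(u-K[0,2])/K[0,0],(v-K[1,2])/K[1,1],1]);return C+q*((c-C)@n)/(q@n)
for a in((163,222),(547,219),(172,290),(543,290),(300,221)): print(a,hit(a[0]/1.5,a[1]/1.5))
E
```

```text
rows: lip edge / block face / block end x by pixel row (dev guess frame)
14 y 60.2 lipmax -50.3 lipmin -97.5 blk (np.float64(42.3), np.float64(53.3), np.float64(77.2))
26 y 52.7 lipmax -70.2 lipmin -97.7 blk (np.float64(41.1), np.float64(101.3), np.float64(78.0))
38 y 44.8 lipmax -70.0 lipmin -97.7 blk (np.float64(41.2), np.float64(100.7), np.float64(78.1))
50 y 32.2 lipmax -69.8 lipmin -97.2 blk (np.float64(41.5), np.float64(100.5), np.float64(78.1))
62 y 21.2 lipmax -70.4 lipmin -97.4 blk (np.float64(41.7), np.float64(100.2), np.float64(78.2))
74 y 10.0 lipmax -70.2 lipmin -97.3 blk (np.float64(40.9), np.float64(100.7), np.float64(78.4))
86 y -1.5 lipmax -70.1 lipmin -97.4 blk (np.float64(41.3), np.float64(100.6), np.float64(78.0))
98 y -12.9 lipmax -69.9 lipmin -97.5 blk (np.float64(41.7), np.float64(100.5), np.float64(78.3))
110 y -24.9 lipmax -70.5 lipmin -97.8 blk (np.float64(41.3), np.float64(99.1), np.float64(78.0))
122 y -37.4 lipmax -70.3 lipmin -97.7 blk (np.float64(41.9), np.float64(101.4), np.float64(78.6))
walls by column x: y of top z~69, near & far
70 -70.997843129817
[... 448 characters left out ...]
float64(53.5), np.float64(64.6)) y<0: (np.float64(-57.3), np.float64(-52.5))
145 1.686036749532316 y>0: (np.float64(53.7), np.float64(64.8)) y<0: (np.float64(-58.2), np.float64(-52.2))
160 15.440279449524937 y>0: (np.float64(53.4), np.float64(65.0)) y<0: (np.float64(-58.7), np.float64(-52.8))
175 29.87296770095108 y>0: (np.float64(53.7), np.float64(64.6)) y<0: (np.float64(-59.6), np.float64(-52.3))
ledge z 50.1068347247612 2278
plate top in tool: c [28.6778 24.1349  3.7915] n [ 0.0003 -0.0001 -1.    ]
(163, 222) [ 49.7692 -66.7852   3.8075]
(547, 219) [50.6268 50.8633  3.7966]
(172, 290) [ 28.2685 -66.4839   3.8   ]
(543, 290) [28.2177 51.6027  3.7887]
(300, 221) [ 50.0542 -24.764    3.8036]
```

```bash
cat >> h.py <<'E'
U=np.array([.5894,-.1861,0]);UY=-3.15
def pose(th,L):
    hx,hy,_=frame(UY,0);p,_,n=frame(UY,th)
    Lw=U+(L[0]*hx+L[1]*hy)/1e3+[0,0,L[2]/1e3]
    return Lw+.068*p+.0088*n, toolR(p,hy,n)
E
python3 - <<'E'
from h import *
np.set_printoptions(precision=4,suppress=True)
T,Rt=pose(22,(-65,0,100));print("toA",delta(T,Rt))
seq=[(22,(-65,0,100)),(22,(-65,0,52.5)),(22,(-75,0,52)),(22,(-83,0,51.5)),(14,(-84,0,51.2)),(7,(-84.5,0,51)),(2,(-84.5,0,50.5)),(0,(-84.5,0,50.2))]
a=None
for th,L in seq:
    b=pose(th,L)
    if a: print(th,L,(b[0]-a[0])*1e3,Ro.from_matrix(b[1]@a[1].T).as_rotvec())
    a=b
E
```

```text
toA (array([   3.8043,   93.4082, -144.4347]), array([0.0084, 0.1378, 0.0013]))
22 (-65, 0, 52.5) [  0.    0.  -47.5] [0. 0. 0.]
22 (-75, 0, 52) [-9.9849  0.5495 -0.5   ] [0. 0. 0.]
22 (-83, 0, 51.5) [-7.9879  0.4396 -0.5   ] [0. 0. 0.]
14 (-84, 0, 51.2) [ 3.0945 -0.1703 -8.9432] [ 0.0077  0.1394 -0.    ]
7 (-84.5, 0, 51) [ 2.0664 -0.1137 -8.1678] [ 0.0067  0.122  -0.    ]
2 (-84.5, 0, 50.5) [ 1.2289 -0.0676 -6.3537] [0.0048 0.0871 0.    ]
0 (-84.5, 0, 50.2) [ 0.348  -0.0192 -2.6678] [ 0.0019  0.0349 -0.    ]
```

Request:
{"api": "drive_tool", "payload": {
  "motion": [
    {"dx":1,"dy":23.4,"dz":-5,"wx":0.002,"wy":0.0345,"wz":0,"claw":1},
    {"dx":1,"dy":23.4,"dz":-10,"wx":0.002,"wy":0.0345,"wz":0,"claw":1},
    {"dx":1,"dy":23.3,"dz":-15,"wx":0.002,"wy":0.0345,"wz":0,"claw":1},
    {"dx":0.8,"dy":23.3,"dz":-25,"wx":0.002,"wy":0.0343,"wz":0.001,"claw":1},
    {"dx":0,"dy":0,"dz":-30,"wx":0,"wy":0,"wz":0,"claw":1},
    {"dx":0,"dy":0,"dz":-30,"wx":0,"wy":0,"wz":0,"claw":1},
    {"dx":0,"dy":0,"dz":-20,"wx":0,"wy":0,"wz":0,"claw":1},
    {"dx":0,"dy":0,"dz":-9.4,"wx":0,"wy":0,"wz":0,"claw":1},
    {"dx":0,"dy":0,"dz":0,"wx":0,"wy":0,"wz":0,"claw":1},
    {"dx":0,"dy":0,"dz":0,"wx":0,"wy":0,"wz":0,"claw":1}
  ]
}}

```text
time: 10.88
tcp_pos: [0.5852, -0.188, 0.1356]
orientation: [[0.057, 0.924, 0.377], [0.998, -0.052, -0.024], [-0.002, 0.378, -0.926]]
ft_force: [-0.4, -0.2, -1.3]
width: 0.0091
gripper_force: 48.8
```

```bash
python3 - <<'E'
from h import *
np.set_printoptions(precision=4,suppress=True)
T,Rt=pose(22,(-65,0,100));print("toA",delta(T,Rt))
for n in("wrist","scene"):
    im,d,p=grab(n);np.savez("A"+n+".npz",im=im,d=d,K=p["camera_matrix"],R=p["R"],t=p["t"])
    if n=="wrist": a=im
    else: b=cv2.resize(im[150:270,130:250],(384,384),interpolation=cv2.INTER_CUBIC)
save("pics/A.png",cv2.resize(np.hstack([a,b]),(800,343)))
E
```

```text
toA (array([-1.0324,  2.1738, -2.0041]), array([0.0025, 0.0035, 0.0024]))
```

View pics/A.png

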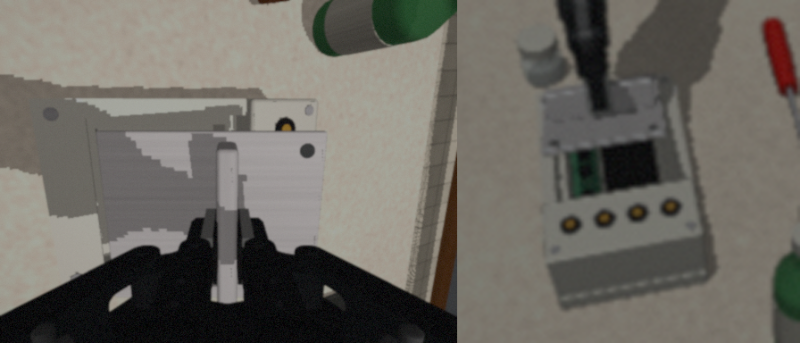

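The left picture shows the plate tilted over the bay, its leading edge just clear of the lip edge. The right picture (scene camera) shows the same, square over the device. I'll correct the small offset and go down.

Request:
{"api": "drive_tool", "payload": {
  "motion": [
    {"dx":-1,"dy":2.2,"dz":-2,"wx":0.0025,"wy":0.0035,"wz":0.0024,"claw":1},
    {"dx":0,"dy":0,"dz":-10,"wx":0,"wy":0,"wz":0,"claw":1},
    {"dx":0,"dy":0,"dz":-10,"wx":0,"wy":0,"wz":0,"claw":1},
    {"dx":0,"dy":0,"dz":-5,"wx":0,"wy":0,"wz":0,"claw":1},
    {"dx":0,"dy":0,"dz":0,"wx":0,"wy":0,"wz":0,"claw":1},
    {"dx":0,"dy":0,"dz":0,"wx":0,"wy":0,"wz":0,"claw":1},
    {"dx":0,"dy":0,"dz":0,"wx":0,"wy":0,"wz":0,"claw":1}
  ]
}}

```text
time: 11.85
tcp_pos: [0.5835, -0.1859, 0.1078]
orientation: [[0.056, 0.926, 0.373], [0.998, -0.052, -0.021], [0.0, 0.373, -0.928]]
ft_force: [-0.3, -0.3, -1.6]
width: 0.0091
gripper_force: 48.8
```

```bash
python3 - <<'E'
from h import *
np.set_printoptions(precision=4,suppress=True)
T,Rt=pose(22,(-65,0,52.5));print("toB",delta(T,Rt))
z=grab("wrist");im,d,P=z;w=pts(d,P)
s=arm.state();RT=np.array(s["orientation"]);T=(w-s["tcp_pos"])@RT*1e3
y=np.radians(UY);M=np.array([[np.cos(y),np.sin(y)],[-np.sin(y),np.cos(y)]])
D=np.concatenate([(w[...,:2]-U[:2])@M.T,w[...,2:]],-1)*1e3
plate=(abs(T[...,2]-3.8)<1.5)&(abs(T[...,0])<52)&(abs(T[...,1]+8)<64)
print("plate dev-frame x,y,z of lead edge top; sides")
for v in range(150,260,15):
    m=plate[v]; 
    if m.sum()>10: i=np.where(m)[0][0]; print(v,D[v,i].round(1),T[v,i].round(1))
    lip=(abs(D[v,:,2]-69)<3)&(D[v,:,0]<-50)&(D[v,:,0]>-105)
    if lip.any(): j=np.where(lip)[0][-1]; print("   lip",j,D[v,j].round(1))
wall=(abs(D[...,2]-69)<2.5)&(D[...,0]>-60)&(D[...,0]<30)&(D[...,1]>30);print("left wall inner y",np.percentile(D[wall][:,1],[1,5,95,99]))
pe=D[plate];print("plate y max",np.percentile(pe[:,1],[99,99.9]))
E
```

```text
toB (array([  0.6143,   0.133 , -21.6646]), array([-0.0002, -0.0014,  0.0006]))
plate dev-frame x,y,z of lead edge top; sides
150 [-66.8  48.7  79.1] [ 48.9 -67.2   3.9]
   lip 98 [-71.7  48.   69.6]
165 [-66.7  41.9  79.7] [ 42.  -66.9   3.4]
   lip 100 [-71.7  40.5  68.1]
180 [-67.1  34.5  78.1] [ 34.6 -67.8   4.7]
   lip 102 [-71.8  32.7  67.1]
195 [-67.   27.1  78.2] [ 27.2 -67.7   4.7]
   lip 103 [-72.1  25.3  68.7]
210 [-66.8  20.1  80. ] [ 20.2 -66.9   3. ]
   lip 105 [-72.   17.7  69.5]
225 [-66.8  11.8  78.1] [ 11.9 -67.6   4.8]
   lip 107 [-72.    9.5  69.1]
240 [-66.7   4.3  79.5] [  4.5 -66.9   3.5]
   lip 109 [-71.9   1.6  70.2]
255 [-67.   -3.7  79.5] [ -3.6 -67.3   3.4]
   lip 111 [-71.9  -7.3  69.4]
left wall inner y [53.2071 53.7042 64.2623 64.7268]
plate y max [49.96   50.4158]
```

Request:
{"api": "drive_tool", "payload": {
  "motion": [
    {"dx":0.6,"dy":0.2,"dz":-6,"wx":0,"wy":0,"wz":0,"claw":1},
    {"dx":0,"dy":0,"dz":-6,"wx":0,"wy":0,"wz":0,"claw":1},
    {"dx":0,"dy":0,"dz":-5,"wx":0,"wy":0,"wz":0,"claw":1},
    {"dx":0,"dy":0,"dz":-4.5,"wx":0,"wy":0,"wz":0,"claw":1},
    {"dx":0,"dy":0,"dz":0,"wx":0,"wy":0,"wz":0,"claw":1},
    {"dx":0,"dy":0,"dz":0,"wx":0,"wy":0,"wz":0,"claw":1},
    {"dx":0,"dy":0,"dz":0,"wx":0,"wy":0,"wz":0,"claw":1}
  ]
}}

```text
time: 12.78
tcp_pos: [0.584, -0.1857, 0.0861]
orientation: [[0.055, 0.926, 0.372], [0.998, -0.051, -0.021], [0.0, 0.373, -0.928]]
ft_force: [-0.6, -0.1, -2.5]
width: 0.0087
gripper_force: 48.8
```

```bash
python3 - <<'E'
from h import *
np.set_printoptions(precision=4,suppress=True)
T,Rt=pose(22,(-75,0,52));print("toC1",delta(T,Rt))
E
```

```text
toC1 (array([-9.8241,  0.4541, -0.5081]), array([-0.0002, -0.0018,  0.0005]))
```

Request:
{"api": "drive_tool", "payload": {
  "motion": [
    {"dx":-2.5,"dy":0.1,"dz":-0.1,"wx":0,"wy":0,"wz":0,"claw":1},
    {"dx":-2.5,"dy":0.1,"dz":-0.1,"wx":0,"wy":0,"wz":0,"claw":1},
    {"dx":-2.5,"dy":0.1,"dz":-0.1,"wx":0,"wy":0,"wz":0,"claw":1},
    {"dx":-2.5,"dy":0.1,"dz":-0.1,"wx":0,"wy":0,"wz":0,"claw":1},
    {"dx":0,"dy":0,"dz":0,"wx":0,"wy":0,"wz":0,"claw":1},
    {"dx":0,"dy":0,"dz":0,"wx":0,"wy":0,"wz":0,"claw":1}
  ]
}}

```text
time: 13.52
tcp_pos: [0.5739, -0.1852, 0.0855]
orientation: [[0.055, 0.927, 0.372], [0.998, -0.051, -0.02], [0.0, 0.373, -0.928]]
ft_force: [-0.5, 0.8, -1.9]
width: 0.0088
gripper_force: 48.8
```

Request:
{"api": "drive_tool", "payload": {
  "motion": [
    {"dx":-2,"dy":0.1,"dz":-0.2,"wx":0,"wy":0,"wz":0,"claw":1},
    {"dx":-2,"dy":0.1,"dz":-0.1,"wx":0,"wy":0,"wz":0,"claw":1},
    {"dx":-2,"dy":0.1,"dz":-0.1,"wx":0,"wy":0,"wz":0,"claw":1},
    {"dx":-2,"dy":0.1,"dz":-0.1,"wx":0,"wy":0,"wz":0,"claw":1},
    {"dx":0,"dy":0,"dz":0,"wx":0,"wy":0,"wz":0,"claw":1},
    {"dx":0,"dy":0,"dz":0,"wx":0,"wy":0,"wz":0,"claw":1}
  ]
}}

```text
time: 14.28
tcp_pos: [0.5658, -0.1848, 0.085]
orientation: [[0.055, 0.927, 0.372], [0.998, -0.051, -0.02], [0.0, 0.373, -0.928]]
ft_force: [-0.1, 0.0, -1.8]
width: 0.0091
gripper_force: 48.8
```

```bash
python3 - <<'E'
from h import *
np.set_printoptions(precision=4,suppress=True)
T,Rt=pose(22,(-83,0,51.5));print("toC",delta(T,Rt))
T,Rt=pose(14,(-84,0,51.2));print("toD",delta(T,Rt))
E
```

```text
toC (array([ 0.3575, -0.0271,  0.1132]), array([-0.0003, -0.0021,  0.0004]))
toD (array([ 3.452 , -0.1974, -8.83  ]), array([0.0074, 0.1373, 0.0004]))
```

The leading edge is in under the lip with no contact force. I'm lowering the other end now.

Request:
{"api": "drive_tool", "payload": {
  "motion": [
    {"dx":0.9,"dy":0,"dz":-2.2,"wx":0.002,"wy":0.0343,"wz":0,"claw":1},
    {"dx":0.9,"dy":-0.1,"dz":-2.2,"wx":0.002,"wy":0.0343,"wz":0,"claw":1},
    {"dx":0.9,"dy":0,"dz":-2.2,"wx":0.002,"wy":0.0343,"wz":0,"claw":1},
    {"dx":0.8,"dy":-0.1,"dz":-2.2,"wx":0.002,"wy":0.0343,"wz":0,"claw":1},
    {"dx":0,"dy":0,"dz":0,"wx":0,"wy":0,"wz":0,"claw":1},
    {"dx":0,"dy":0,"dz":0,"wx":0,"wy":0,"wz":0,"claw":1}
  ]
}}

```text
time: 15.02
tcp_pos: [0.569, -0.1849, 0.076]
orientation: [[0.055, 0.969, 0.242], [0.998, -0.054, -0.013], [0.001, 0.242, -0.97]]
ft_force: [-0.4, -0.5, -2.0]
width: 0.0091
gripper_force: 48.9
```

Request:
{"api": "drive_tool", "payload": {
  "motion": [
    {"dx":0.5,"dy":0,"dz":-2,"wx":0.0017,"wy":0.0305,"wz":0,"claw":1},
    {"dx":0.5,"dy":-0.1,"dz":-2,"wx":0.0017,"wy":0.0305,"wz":0,"claw":1},
    {"dx":0.5,"dy":0,"dz":-2.1,"wx":0.0017,"wy":0.0305,"wz":0,"claw":1},
    {"dx":0.5,"dy":0,"dz":-2.1,"wx":0.0017,"wy":0.0305,"wz":0,"claw":1},
    {"dx":0,"dy":0,"dz":0,"wx":0,"wy":0,"wz":0,"claw":1},
    {"dx":0,"dy":0,"dz":0,"wx":0,"wy":0,"wz":0,"claw":1}
  ]
}}

```text
time: 15.78
tcp_pos: [0.5711, -0.1851, 0.0678]
orientation: [[0.056, 0.991, 0.121], [0.998, -0.055, -0.006], [0.001, 0.121, -0.993]]
ft_force: [-0.1, 0.5, -1.7]
width: 0.0089
gripper_force: 48.9
```

```bash
python3 - <<'E'
from h import *
np.set_printoptions(precision=4,suppress=True)
for th,L in((7,(-84.5,0,51)),(1.5,(-84.5,0,50.7)),(0,(-84.5,0,50.2))):
  T,Rt=pose(th,L);print(th,delta(T,Rt))
E
```

```text
7 (array([0.2737, 0.0392, 0.2466]), array([-0.0006, -0.0006,  0.0006]))
1.5 (array([ 1.5973, -0.0337, -6.4979]), array([0.0048, 0.0953, 0.0006]))
0 (array([ 1.8506, -0.0476, -8.7749]), array([0.0062, 0.1214, 0.0006]))
```

Request:
{"api": "drive_tool", "payload": {
  "motion": [
    {"dx":0.4,"dy":0,"dz":-1.6,"wx":0.0012,"wy":0.0238,"wz":0,"claw":1},
    {"dx":0.4,"dy":0,"dz":-1.6,"wx":0.0012,"wy":0.0238,"wz":0,"claw":1},
    {"dx":0.4,"dy":0,"dz":-1.6,"wx":0.0012,"wy":0.0238,"wz":0,"claw":1},
    {"dx":0.4,"dy":0,"dz":-1.6,"wx":0.0012,"wy":0.0238,"wz":0,"claw":1},
    {"dx":0.1,"dy":0,"dz":-0.7,"wx":0.0007,"wy":0.013,"wz":0,"claw":1},
    {"dx":0.1,"dy":0,"dz":-0.7,"wx":0.0007,"wy":0.013,"wz":0,"claw":1},
    {"dx":0,"dy":0,"dz":-0.4,"wx":0,"wy":0,"wz":0,"claw":1},
    {"dx":0,"dy":0,"dz":0,"wx":0,"wy":0,"wz":0,"claw":1},
    {"dx":0,"dy":0,"dz":0,"wx":0,"wy":0,"wz":0,"claw":1}
  ]
}}

```text
time: 16.9
tcp_pos: [0.5728, -0.1851, 0.0598]
orientation: [[0.056, 0.998, 0.001], [0.998, -0.056, 0.0], [0.0, 0.001, -1.0]]
ft_force: [-0.5, -0.5, -2.1]
width: 0.0087
gripper_force: 48.9
```

```bash
python3 - <<'E'
from h import *
np.set_printoptions(precision=4,suppress=True)
T,Rt=pose(0,(-84.5,0,50));print(delta(T,Rt))
im,d,P=grab("wrist");w=pts(d,P)
s=arm.state();RT=np.array(s["orientation"]);T=(w-s["tcp_pos"])@RT*1e3
y=np.radians(UY);M=np.array([[np.cos(y),np.sin(y)],[-np.sin(y),np.cos(y)]])
D=np.concatenate([(w[...,:2]-U[:2])@M.T,w[...,2:]],-1)*1e3
m=(abs(D[...,0]+25)<60)&(abs(D[...,1])<48)&(abs(T[...,2]-3.8)<3)&((abs(T[...,1])>25))
for lo,hi in((-70,-45),(0,20),(20,33)):
    k=m&(D[...,0]>lo)&(D[...,0]<hi)&(D[...,1]>15); print(lo,hi,k.sum(),np.median(D[k][:,2]) if k.any() else None)
print(s["ft_force"],s["ft_torque"])
save("pics/F.png",cv2.resize(im,(768,576)))
E
```

```text
(array([ 0.0859, -0.0642, -0.9847]), array([-0.0002,  0.0006,  0.0009]))
-70 -45 3541 56.13512082212154
0 20 1636 56.10635866272656
20 33 1847 56.16052705613623
[ 0.0394  0.4389 -2.4643] [-0.007   0.0162 -0.0498]
```

View pics/F.png

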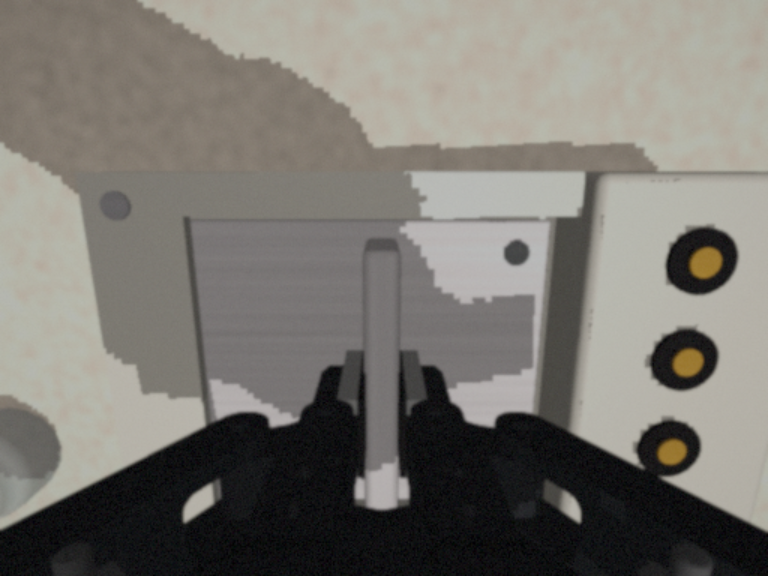

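The plate is level in the bay at x 187–552, with its leading edge under the lip. It is about 1 mm above the ledges, so I'll ease it down until it touches.

Request:
{"api": "drive_tool", "payload": {
  "motion": [
    {"dx":0,"dy":0,"dz":-0.4,"wx":0,"wy":0,"wz":0,"claw":1},
    {"dx":0,"dy":0,"dz":-0.4,"wx":0,"wy":0,"wz":0,"claw":1},
    {"dx":0,"dy":0,"dz":-0.3,"wx":0,"wy":0,"wz":0,"claw":1},
    {"dx":0,"dy":0,"dz":-0.2,"wx":0,"wy":0,"wz":0,"claw":1},
    {"dx":0,"dy":0,"dz":0,"wx":0,"wy":0,"wz":0,"claw":1},
    {"dx":0,"dy":0,"dz":0,"wx":0,"wy":0,"wz":0,"claw":1}
  ]
}}

```text
time: 17.7
tcp_pos: [0.573, -0.1851, 0.0587]
orientation: [[0.056, 0.998, 0.001], [0.998, -0.056, 0.0], [0.0, 0.001, -1.0]]
ft_force: [-0.7, 0.3, 1.7]
width: 0.0091
gripper_force: 49.3
```

Request:
{"api": "drive_tool", "payload": {
  "motion": [
    {"dx":0,"dy":0,"dz":-0.3,"wx":0,"wy":0,"wz":0,"claw":1},
    {"dx":0,"dy":0,"dz":0,"wx":0,"wy":0,"wz":0,"claw":1},
    {"dx":0,"dy":0,"dz":0,"wx":0,"wy":0,"wz":0,"claw":0.6},
    {"dx":0,"dy":0,"dz":0,"wx":0,"wy":0,"wz":0,"claw":0.3},
    {"dx":0,"dy":0,"dz":0,"wx":0,"wy":0,"wz":0,"claw":0.3},
    {"dx":0,"dy":0,"dz":0,"wx":0,"wy":0,"wz":0,"claw":0.3}
  ]
}}

```text
time: 18.45
tcp_pos: [0.5731, -0.1852, 0.058]
orientation: [[0.056, 0.998, 0.001], [0.998, -0.056, -0.0], [-0.0, 0.001, -1.0]]
ft_force: [-0.7, 0.6, 0.3]
width: 0.0301
gripper_force: 0.0
```

Request:
{"api": "drive_tool", "payload": {
  "motion": [
    {"dx":0,"dy":0,"dz":5,"wx":0,"wy":0,"wz":0,"claw":0.3},
    {"dx":0,"dy":0,"dz":10,"wx":0,"wy":0,"wz":0,"claw":0.3},
    {"dx":0,"dy":0,"dz":20,"wx":0,"wy":0,"wz":0,"claw":0.3},
    {"dx":0,"dy":0,"dz":30,"wx":0,"wy":0,"wz":0,"claw":0.3},
    {"dx":0,"dy":0,"dz":30,"wx":0,"wy":0,"wz":0,"claw":0.3},
    {"dx":0,"dy":-20,"dz":30,"wx":0,"wy":0,"wz":0,"claw":0.3},
    {"dx":0,"dy":-25,"dz":20,"wx":0,"wy":0,"wz":0,"claw":0.3},
    {"dx":0,"dy":-25,"dz":0,"wx":0,"wy":0,"wz":0,"claw":0.3},
    {"dx":0,"dy":0,"dz":0,"wx":0,"wy":0,"wz":0,"claw":0.3},
    {"dx":0,"dy":0,"dz":0,"wx":0,"wy":0,"wz":0,"claw":0.3}
  ]
}}

```text
time: 19.7
tcp_pos: [0.5732, -0.2538, 0.2034]
orientation: [[0.055, 0.998, 0.001], [0.998, -0.055, 0.001], [0.001, 0.001, -1.0]]
ft_force: [-0.3, 1.0, 0.1]
width: 0.03
gripper_force: 0.0
```

```bash
python3 - <<'E'
from h import *
np.set_printoptions(precision=4,suppress=True)
im,d,P=grab("wrist");w=pts(d,P)
y=np.radians(UY);M=np.array([[np.cos(y),np.sin(y)],[-np.sin(y),np.cos(y)]])
D=np.concatenate([(w[...,:2]-U[:2])@M.T,w[...,2:]],-1)*1e3
for a in((-70,-50),(-10,10),(15,32)):
  for b in((-46,-20),(-10,10),(20,46)):
    k=(D[...,0]>a[0])&(D[...,0]<a[1])&(D[...,1]>b[0])&(D[...,1]<b[1])&(D[...,2]<65); print(a,b,k.sum(),np.median(D[k][:,2]).round(2) if k.any() else None)
r=(D[...,2]>78)&(D[...,2]<84)&(D[...,0]<20)&(D[...,0]>-50)&(abs(D[...,1])<50);print("rib x,y",np.percentile(D[r],[1,50,99],axis=0))
save("pics/G.png",cv2.resize(im,(768,576)))
E
```

```text
(-70, -50) (-46, -20) 632 54.98
(-70, -50) (-10, 10) 523 55.05
(-70, -50) (20, 46) 754 54.96
(-10, 10) (-46, -20) 636 54.94
(-10, 10) (-10, 10) 537 55.0
(-10, 10) (20, 46) 758 54.95
(15, 32) (-46, -20) 539 54.99
(15, 32) (-10, 10) 457 55.06
(15, 32) (20, 46) 640 55.02
rib x,y [[-20.7859 -42.7514  78.9609]
 [-16.0363   2.6498  80.8024]
 [-11.6045  44.2369  82.4348]]
```

View pics/G.png

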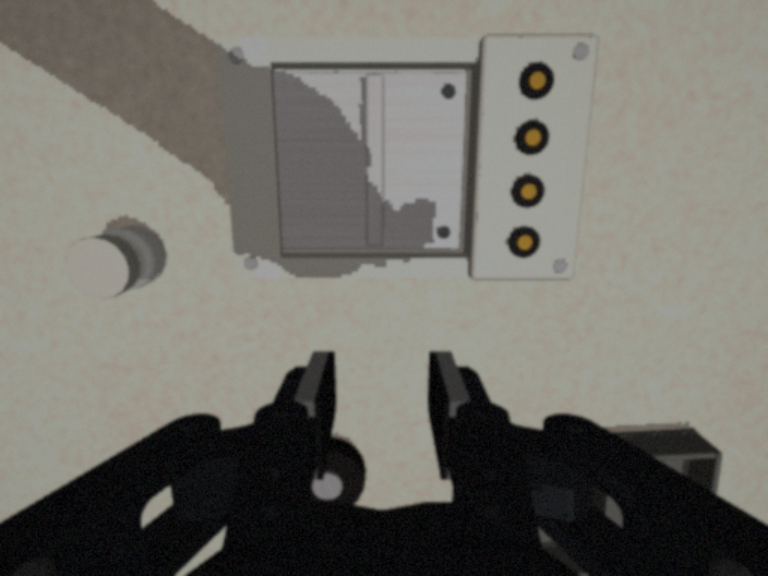

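The plate is flat on the ledges: its top is at z = 55.0 mm everywhere and the rib sits at x ≈ -16 mm, within the seat range. The gripper is clear, so I'm handing in.

```bash
python3 -c "
from bench import arm
print(arm.sign_off())"
```

```text
the job is handed in; nothing more can be done
None
```

The cover plate is out of the holder and lies flat and fully down on the device's ledges, its leading edge under the lip; I released it, nothing else was touched, and the job is handed in at about 20 s.

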